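# Snap the pull hook onto the deep tote's drag loop

### The arm

A 7-joint arm with a two-finger parallel gripper is mounted at the origin on the work surface. World frame = base frame: x ahead of the robot, y to its left, z up, the work surface at z = 0. Lengths are in m, angles in rad, forces in N, time in s.
With the tool pointing down it reaches from about 0.4 to 0.875 m from the base axis. Payload 19.3 kg.
Tool frame: the origin (TCP) lies at the very end of the fingers, on their centre line; the grasp point (between the pads) lies 19 mm behind it; z points along the fingers, y is the direction in which the jaws open and shut (so a half turn about z gives the same grasp; the last joint's range is limited). The gripper opens to 85 mm and grips with 20 to 120 N. Pads are 22 mm wide; open, the fingers measure 114 mm over their backs; the gripper's body (76 mm by 85 mm) begins 54 mm behind the grasp point. The pads swing forward as they close: fully open they stand 13 mm farther back than shut.
Start: joints at [-1.172, 0.521, -0.036, 1.599, 0.021, 1.021, -0.113], TCP at [0.282, 0.558, 0.198] pointing down, gripper open.
Joint ranges: [-2.91, 2.91], [-0.3, 2.13], [-1.5, 1.42], [0.17, 2.43], [-1.26, 4.41], [0.16, 1.93], [-2.52, 2.52]. Speed limits (rad/s): [1.89, 1.89, 2.39, 2.39, 3.01, 3.01, 3.01].

### API

Orientations are given as [roll, pitch, yaw] about the fixed x, y, z axes, in that order (R = Rz(yaw) Ry(pitch) Rx(roll)).
In Python, from workcell import bot gives the robot as it stands.
- The arm moves only by the tool carry_out, never from a script. Its argument "targets" is a list of rows, each a list of 7 numbers: the shift along the tool's x, y, z in mm, then the turn, a rotation vector about the tool's x, y, z in units of 6 degrees (1.0 is 6 degrees), then the closure in counts, from 0 (fully open) to 255 (shut). A call has 1 to 5 rows; each row shifts and turns the commanded pose from where the row before left it, along the tool's axes as they then stand; what a row does not reach is not made up. A row lasts 1/12 s, in which the tool goes at most 41.7 mm and 7.16 degrees, less where a joint would pass 70% of its speed; a pose out of reach is approached as far as the arm can. A call is refused whole if a number of a shift passes 41.7 or a number of a turn 1, either way. A call with a gripper value outside its range is refused whole. The fingers move at their own pace and stop on an object; "force" is the grip in N (left out, the last holds). Time passes only in rows, so rows that do not move let the fingers close. It gives the time, the measured TCP pose, the force and the opening at its end, in the units of the state.
- bot.observe(): the state, without advancing time (a new reading comes with each control period).
- bot.grab_frame(name): name is "side" or "top" or "wrist"; returns a dict with "color" (480x640x3 uint8, red, green, blue), "z_map" (480x640 float32, m along the optical axis (not along the pixel's ray), 0 where there is no reading), "K" (3x3 intrinsics, pixels), "k1" (the pictures are not rectified: a ray, as slopes to the right and down, at radius r is drawn at 1 + k1 r^2 times it, then the intrinsics apply), "cam_to_world" (4x4, takes a point from camera to world coordinates); the wrist camera has in their place "T_tool_cam" (4x4, takes a point from camera to tool coordinates, whose origin is the TCP and whose axes are the flange's). Camera axes: x right, y down, z forward; pixel columns grow to the right and rows downward; lengths in m; the calibration is good to about 2 mm. A picture is of the moment at which its call begins: read the wrist's pose just before it.
- bot.job_done(): hands the job in, once; it reports no verdict.
The state is a dict: "clock": time; "qpos": joint angles; "qd": joint speeds; "joint_efforts": joint torques, N m; "position": TCP position; "tool_rot": TCP orientation; "force": force on the tool from outside, world axes, zero at the start; "moment": the same for the moment, N m; "grip_width": finger opening in m.
Only numpy, scipy, OpenCV 4.12 (cv2) and the standard library are available. Lean on these libraries where they do the work, as an engineer would, in place of code of your own. Each camera call takes 0.05 s, during which the arm holds its last target. There are 200 camera calls.

### The job

Pick up the pull handle whose hook has the sprung gate and push its jaw squarely onto the upright bar of the deep tote's drag loop until the bar is fully inside and the gate has flicked shut behind it; then let go and leave the handle lying hooked there. Do not use or disturb the other pull handle, the one with the plain open hook.

Things in the scene. Friction and masses are not known exactly. Their poses are not given: they have to be found in the camera images.
- snap_hook: Loose pull handle with snap hook, lying flat, 0.33 kg. Origin: underside of the black handle at its grip place; x to the jaw's mouth, y across, z up. Handle x -80 to 47, 26 wide, 24 high (steel ends 30 wide). Ahead a flat dark U jaw, 16 thick, 60 wide (68 at the tips): throat bottom at x 60, throat 28 wide (y -14 to 14), flaring to 50 at the tips, x 132. A sprung bright steel gate crosses the throat at x 107.
- gate (a joint): Angle of the snap hook's gate, rad: 0 shut (lying across the throat), 1.5 fully open. 32 mm long, hinged on the +y prong at x 107, y 19 of the hook; swings only inward, towards the handle, and springs back. Pushing the bar in takes about 3 to 8 N. The gate flicks shut once the centre of the 10 mm bar is at hook x 70 or less; the bar meets the throat's bottom at x 65.
- deep_tote_bar (a point): Upright bar (10 mm round) of the drag loop before the deep tote, at 30 mm height. x is level, from the bar into the tote: push the hook along it. Bar free from 4 to 53 above the bench, 80 before the tote; top arm and 4 thick, 34 wide floor tongue run back to it. Deep tote: tan steel box 190 x 120 x 125 high, rods in it, immovable. The 65 high tote beside it has a like loop: not wanted.
- open_hook: The other pull handle, a bystander to leave alone: the same black handle (x -80 to 47, 26 wide, 24 high), but with a plain bent round-bar hook, 14 thick, and no gate. Origin on its underside under the handle; x points to the hook's end, 118 mm from the origin.

How it is judged:
At the end, for the whole second after the job is handed in: The upright bar of the deep tote's drag loop lies inside the snap hook's throat (between the throat's bottom and the gate, between the prongs), the gate is shut (under 0.15 rad), and the hook, let go, lies at rest at the foot of the loop (less than 45 mm up, tilted by less than about 34 degrees) (x of deep_tote_bar in the frame of snap_hook between 0.055 and 0.104 m and y of deep_tote_bar in the frame of snap_hook between -0.022 and 0.028 m and z of deep_tote_bar in the frame of snap_hook between -0.04 and 0.05 m and value of joint gate below 0.15 rad and angle between snap_hook's own z axis and vertical below 0.6 rad and linear speed of snap_hook below 0.03 m/s and height (world z) of snap_hook below 0.045 m); the robot touches nothing.
It fails at once if the pull handle with the plain open hook is moved by more than 30 mm (distance of open_hook from where it was at the start of the episode above 0.03 m).
It also fails if it takes over 38 s, if anything falls off the work surface, if the arm or the gripper's body presses on something with over 40 N, if the wrist force passes 120 N, or if a joint passes its speed limit or range.

## Working session

There is one attempt and no reset: what is moved stays moved. The work goes in short steps, Python scripts to look and compute and a tool call to move; the robot and the scene stay as the last step left them, time stands still between calls to the robot, and variables do not carry over. Pictures are saved under pics/ and viewed, about 8 in all and at most 12, crops included, and the job is handed in when it is done.

Besides the shell and the picture viewer there is one more tool, called after "Emit:" in YAML: its name, and indented under it one key for each argument. carry_out: Moves the arm, as the interface text tells. Its arguments: {"type":"object","properties":{"targets":{"type":"array","items":{"type":"array","items":{"type":"number"}}},"force":{"type":"number"}},"required":["targets"]}

```bash
mkdir -p pics; cat > h.py <<'E'
import numpy as np, cv2
from workcell import bot
def world(f,uv,T=None,z=None):
    """pixel -> world, using depth, or plane height z"""
    T=f["cam_to_world"] if T is None else T
    K=f["K"];uv=np.atleast_2d(np.array(uv,float))
    d=np.array([[(u-K[0,2])/K[0,0],(v-K[1,2])/K[1,1]] for u,v in uv]);s=d.copy()
    for _ in range(20): s=d/(1+f["k1"]*(s**2).sum(1,keepdims=True))
    r=np.c_[s,np.ones(len(s))]
    if z is None: D=np.array([f["z_map"][int(round(v)),int(round(u))] for u,v in uv])
    else:
        w=r@T[:3,:3].T; D=(z-T[2,3])/w[:,2]
    return (r*D[:,None])@T[:3,:3].T+T[:3,3]
def cloud(f,T=None):
    v,u=np.mgrid[0:480,0:640]
    return world(f,np.c_[u.ravel(),v.ravel()],T).reshape(480,640,3)
def save(f,name,roi=None,s=1):
    c=f["color"][...,::-1]
    if roi: c=c[roi[1]:roi[3],roi[0]:roi[2]]
    cv2.imwrite("pics/"+name,cv2.resize(c,None,fx=s,fy=s,interpolation=cv2.INTER_CUBIC))
E
python3 - <<'E'
from h import *
import pickle
s=bot.observe();print(s)
fs={n:bot.grab_frame(n) for n in("top","side")}
pickle.dump(fs,open("f0.pkl","wb"))
for n in fs: save(fs[n],n+"0.png"); print(fs[n]["cam_to_world"],fs[n]["K"][0,0],fs[n]["k1"])
E
```

```text
{'clock': 0.0, 'qpos': array([-1.17218182,  0.5220198 , -0.03632992,  1.59996493,  0.0211987 ,
        1.02109648, -0.11281177]), 'qd': array([ 7.68905407e-04, -4.09083932e-04, -1.16007464e-05,  1.22782112e-03,
       -1.74076585e-04,  1.21280069e-03,  2.08481747e-04]), 'joint_efforts': array([-4.96282773e-04, -9.27113056e+01,  1.97955854e+00, -3.69920647e+01,
        1.77525060e-02,  8.38729378e-03, -2.39742349e-05]), 'position': array([0.28226551, 0.55723409, 0.19763754]), 'tool_rot': array([-3.14049159e+00,  7.53064771e-05,  2.67275717e+00]), 'force': array([-0.91135943,  0.36657741,  0.20331799]), 'moment': array([-0.0079009 ,  0.0037365 , -0.00113075]), 'grip_width': 0.08534598766748332}
[[ 0.00532152 -0.99417011  0.10769158  0.4567128 ]
 [-0.99997727 -0.00573642 -0.00354319 -0.00821026]
 [ 0.0041403  -0.10767028 -0.99417804  0.97628938]
 [ 0.          0.          0.          1.        ]] 600.3353233554276 0.04946161070569859
[[-0.99804222 -0.04103829  0.04719741  0.52017203]
 [-0.06249672  0.62507697 -0.77805716  0.7582586 ]
 [ 0.00242812 -0.77948358 -0.62641796  0.6513554 ]
 [ 0.          0.          0.          1.        ]] 589.5601796522536 -0.0817249241204656
```

View pics/top0.png

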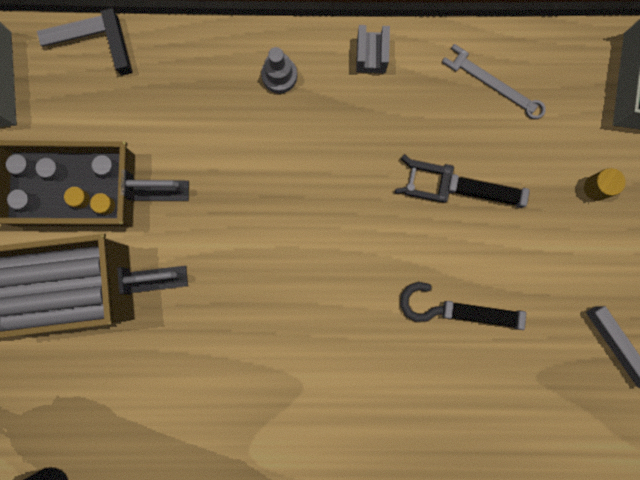

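View pics/side0.png

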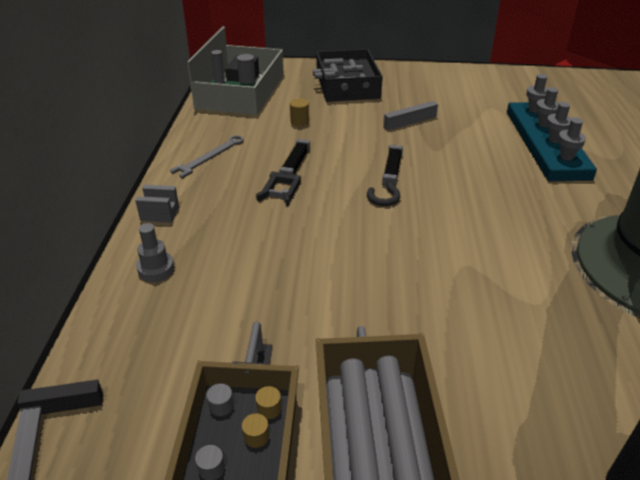

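The top view shows the snap hook at (400–525, 160–205), with its bright gate near (412,180). The open hook is at (400–525, 285–328). The two totes' drag-loop bars are near (185,187) and (185,277). Next I measure which tote is deep, along with both poses.

```bash
python3 - <<'E'
from h import *
import pickle
fs=pickle.load(open("f0.pkl","rb"));f=fs["top"];P=cloud(f)
np.set_printoptions(precision=4,suppress=True)
for n,(a,b,c,d) in dict(toteA=(0,140,135,230),toteB=(0,230,125,340)).items():
    p=P[b:d,a:c].reshape(-1,3);print(n,np.percentile(p[:,2],[50,95,99]))
def rect(a,b,c,d,lo,hi):
    p=P[b:d,a:c].reshape(-1,3);p=p[(p[:,2]>lo)&(p[:,2]<hi)]
    r=cv2.minAreaRect((p[:,:2]*1000).astype(np.float32));
    print(len(p),r,p.mean(0)); print(cv2.boxPoints(r)); return p
print("handle");rect(450,165,530,210,.015,.04)
print("whole hook");rect(390,150,530,212,.008,.04)
print("open");rect(395,275,530,335,.008,.04)
print("loopA");rect(132,170,195,210,.045,.08)
print("loopB");p=rect(128,255,195,300,.045,.08)
im=f["color"].copy()
a=cv2.resize(im[145:215,385:535],None,fx=5,fy=5,interpolation=cv2.INTER_CUBIC)
b=cv2.resize(im[255:300,105:205],None,fx=5,fy=5,interpolation=cv2.INTER_CUBIC)
b=cv2.copyMakeBorder(b,0,0,0,250,cv2.BORDER_CONSTANT)
cv2.imwrite("pics/crop.png",np.vstack([a,b])[...,::-1])
E
```

```text
toteA [0.0312 0.0659 0.068 ]
toteB [0.0859 0.1256 0.1276]
handle
1318 ((648.7609252929688, -275.6023864746094), (134.15960693359375, 40.88974380493164), 72.59130096435547) [ 0.6469 -0.277   0.0226]
[[ 609.1832 -333.4928]
 [ 648.2    -345.7264]
 [ 688.3386 -217.712 ]
 [ 649.3219 -205.4784]]
whole hook
2455 ((655.9736938476562, -237.7098846435547), (211.8555908203125, 66.95808410644531), 79.48939514160156) [ 0.6538 -0.2358  0.019 ]
[[ 603.7333 -335.7532]
 [ 669.5679 -347.9675]
 [ 708.2141 -139.6666]
 [ 642.3795 -127.4523]]
open
2116 ((461.936279296875, -233.56683349609375), (196.62899780273438, 62.689552307128906), 86.09871673583984) [ 0.4527 -0.2308  0.0193]
[[ 423.975  -329.5209]
 [ 486.5193 -333.7861]
 [ 499.8975 -137.6128]
 [ 437.3532 -133.3475]]
loopA
295 ((646.643798828125, 248.63592529296875), (9.87012767791748, 69.42864990234375), 0.6054559350013733) [0.6463 0.2467 0.0613]
[[641.3422 283.2962]
 [642.0758 213.8714]
 [651.9454 213.9757]
 [651.2118 283.4005]]
loopB
322 ((501.5432434082031, 248.33792114257812), (9.9140043258667, 72.04227447509766), 7.051062107086182) [0.5015 0.2471 0.0612]
[[492.202  283.4781]
 [501.0454 211.9807]
 [510.8845 213.1977]
 [502.041  284.6951]]
```

View pics/crop.png

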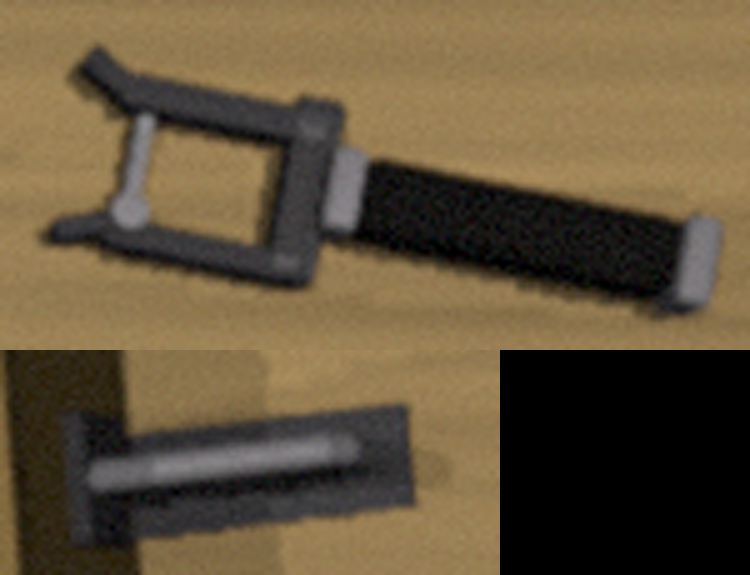

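The deep tote is B: its rim is at 126 mm and its loop is at x≈0.50. Now I compute the hook and bar poses and plan the approach.

```bash
cat >> h.py <<'E'
from scipy.spatial.transform import Rotation as Rn
def plan(pos,yaw,n,start=None):
    """n rows from the start (pos,R; default measured) to a tool-down goal pose"""
    s=bot.observe(); 
    p0,R0=start or (s["position"],Rn.from_euler("xyz",s["tool_rot"]))
    R1=Rn.from_euler("xyz",[np.pi,0,yaw]); rv=(R0.inv()*R1).as_rotvec(); p1=np.array(pos)
    Rp=R0;p=p0
    for i in range(1,n+1):
        q=p0+(p1-p0)*i/n; Rq=R0*Rn.from_rotvec(rv*i/n)
        print([round(float(x),1) for x in Rp.inv().apply(q-p)*1000]+[round(float(x),2) for x in np.degrees((Rp.inv()*Rq).as_rotvec())/6]); p,Rp=q,Rq
E
python3 - <<'E'
from h import *
import pickle
f=pickle.load(open("f0.pkl","rb"))["top"];np.set_printoptions(precision=4,suppress=True)
c=lambda x,y:(385+x/5-.4,145+y/5-.4)
W=world(f,[c(362,192),c(682,258),c(335,190),c(712,264),],z=.024); print(W)
P=cloud(f)
# black handle pixels
col=f["color"].astype(int).sum(2);m=np.zeros((480,640),bool);m[160:212,450:530]=1
m&=(P[...,2]>.018)&(P[...,2]<.03)&(col<60)
p=P[m];r=cv2.minAreaRect((p[:,:2]*1000).astype(np.float32));print(len(p),r,p.mean(0))
h=W[0]-W[1];yaw=np.arctan2(h[1],h[0]);print("yaw",np.degrees(yaw),np.linalg.norm(h[:2]))
J=world(f,[c(145,122),c(128,208),c(280,190),c(100,50),c(55,232)],z=.018)
R=np.array([[np.cos(yaw),np.sin(yaw)],[-np.sin(yaw),np.cos(yaw)]])
for nm in (W[2:].mean(0),):
    o=nm[:2]-R.T@[-.0165,0];print("origin",o);print((np.r_[W,J][:,:2]-o)@R.T)
plan([o[0],o[1],.15],yaw,24)
E
```

```text
[[ 0.6568 -0.2267  0.024 ]
 [ 0.6357 -0.3283  0.024 ]
 [ 0.6574 -0.218   0.024 ]
 [ 0.6338 -0.3378  0.024 ]]
507 ((645.2308349609375, -277.0715637207031), (100.0394287109375, 22.940153121948242), 78.62806701660156) [ 0.6447 -0.277   0.0229]
yaw 78.25776949271277 0.10381860015698449
origin [ 0.6489 -0.2618]
[[ 0.0359 -0.0006]
 [-0.0679 -0.0006]
 [ 0.0445  0.0006]
 [-0.0775 -0.0006]
 [ 0.108  -0.0102]
 [ 0.1078  0.0188]
 [ 0.0609  0.0028]
 [ 0.1269 -0.0305]
 [ 0.1294  0.0315]]
[-29.0, -23.5, 2.0, -0.0, 0.0, 0.52]
[-30.3, -21.9, 2.0, -0.0, 0.0, 0.52]
[-31.4, -20.2, 2.0, -0.0, 0.0, 0.52]
[-32.5, -18.5, 2.0, -0.0, 0.0, 0.52]
[-33.5, -16.7, 2.0, -0.0, 0.0, 0.52]
[-34.3, -14.9, 2.0, -0.0, 0.0, 0.52]
[-35.1, -13.0, 2.0, -0.0, 0.0, 0.52]
[-35.7, -11.0, 2.0, -0.0, 0.0, 0.52]
[-36.3, -9.1, 2.0, -0.0, 0.0, 0.52]
[-36.7, -7.1, 2.0, -0.0, 0.0, 0.52]
[-37.0, -5.1, 2.0, -0.0, 0.0, 0.52]
[-37.3, -3.1, 2.0, -0.0, 0.0, 0.52]
[-37.4, -1.0, 2.0, -0.0, 0.0, 0.52]
[-37.4, 1.0, 2.0, -0.0, 0.0, 0.52]
[-37.3, 3.0, 2.0, -0.0, 0.0, 0.52]
[-37.0, 5.1, 2.0, -0.0, 0.0, 0.52]
[-36.7, 7.1, 2.0, -0.0, 0.0, 0.52]
[-36.3, 9.1, 2.0, -0.0, 0.0, 0.52]
[-35.7, 11.0, 2.0, -0.0, 0.0, 0.52]
[-35.1, 12.9, 2.0, -0.0, 0.0, 0.52]
[-34.3, 14.8, 2.0, -0.0, 0.0, 0.52]
[-33.5, 16.7, 2.0, -0.0, 0.0, 0.52]
[-32.5, 18.5, 2.0, -0.0, 0.0, 0.52]
[-31.5, 20.2, 2.0, -0.0, 0.0, 0.52]
```

Emit:
carry_out:
  targets:
    - [-29,-23.5,0,0,0,0.52,0]
    - [-30.3,-22,0,0,0,0.52,0]
    - [-31.4,-20,0,0,0,0.52,0]
    - [-32.5,-18.5,0,0,0,0.52,0]
    - [-33.5,-16.7,0,0,0,0.52,0]
  force: 60

```text
clock: 0.52
position: [0.3592, 0.3853, 0.198]
tool_rot: [-3.141, 0.0, 2.398]
force: [1.1, 0.2, 0.5]
grip_width: 0.0853
```

Emit:
carry_out:
  targets:
    - [-34.3,-15,0,0,0,0.52,0]
    - [-35,-13,0,0,0,0.52,0]
    - [-35.7,-11,0,0,0,0.52,0]
    - [-36.3,-9,0,0,0,0.52,0]
    - [-36.7,-7,0,0,0,0.52,0]

```text
clock: 0.93
position: [0.4356, 0.2147, 0.1982]
tool_rot: [-3.142, -0.0, 2.126]
force: [0.7, 0.7, 0.3]
grip_width: 0.0855
```

Emit:
carry_out:
  targets:
    - [-37,-5,2,0,0,0.52,0]
    - [-37.3,-3,2,0,0,0.52,0]
    - [-37.4,-1,2,0,0,0.52,0]
    - [-37.4,1,2,0,0,0.52,0]
    - [-37.3,3,2,0,0,0.52,0]

```text
clock: 1.35
position: [0.5121, 0.0441, 0.1881]
tool_rot: [-3.141, -0.0, 1.853]
force: [-1.3, 1.1, 0.2]
grip_width: 0.0854
```

Emit:
carry_out:
  targets:
    - [-37,5,5,0,0,0.52,0]
    - [-36.7,7,5,0,0,0.52,0]
    - [-36.3,9,5,0,0,0.52,0]
    - [-35.7,11,5,0,0,0.52,0]
    - [-35,13,5,0,0,0.52,0]

```text
clock: 1.77
position: [0.5883, -0.1263, 0.1627]
tool_rot: [-3.141, -0.0, 1.581]
force: [0.6, 0.6, -0.3]
grip_width: 0.0856
```

```bash
python3 - <<'E'
from h import *
s=bot.observe();print(s["clock"],s["position"],s["tool_rot"],s["qpos"])
plan([.6489,-.2618,.12],np.radians(78.3),6)
E
```

```text
1.7667 [ 0.58831274 -0.12634499  0.16272284] [-3.14118244e+00 -1.07861270e-04  1.58121325e+00] [-0.14004217  0.55204799  0.37037072  1.71422037 -0.24080999  0.92075856
  0.33730047]
[-22.7, 9.9, 7.1, -0.0, -0.0, 0.34]
[-22.3, 10.7, 7.1, -0.0, -0.0, 0.34]
[-21.9, 11.5, 7.1, -0.0, -0.0, 0.34]
[-21.5, 12.2, 7.1, -0.0, -0.0, 0.34]
[-21.0, 13.0, 7.1, -0.0, -0.0, 0.34]
[-20.6, 13.7, 7.1, -0.0, -0.0, 0.34]
```

Emit:
carry_out:
  targets:
    - [-26.5,12.5,5,0,0,0.41,0]
    - [-26,13.5,5,0,0,0.41,0]
    - [-26,14.5,5,0,0,0.41,0]
    - [-25.5,15.5,5,0,0,0.41,0]
    - [-25,16,5,0,0,0.41,0]

```text
clock: 2.18
position: [0.6508, -0.2598, 0.1375]
tool_rot: [-3.141, -0.0, 1.367]
force: [0.5, 0.5, 0.7]
grip_width: 0.0855
```

```bash
python3 - <<'E'
from h import *
s=bot.observe();f=bot.grab_frame("wrist");print(s["clock"],s["position"],s["tool_rot"])
T=np.eye(4);T[:3,:3]=Rn.from_euler("xyz",s["tool_rot"]).as_matrix();T[:3,3]=s["position"]
T=T@f["T_tool_cam"];P=cloud(f,T)
m=(f["z_map"]>0)&(P[...,2]>.019)&(P[...,2]<.035)&(f["color"].astype(int).sum(2)<60)
n,l,st,_=cv2.connectedComponentsWithStats(m.astype(np.uint8));k=1+np.argmax(st[1:,4])
p=P[l==k];print(st[k],cv2.minAreaRect((p[:,:2]*1000).astype(np.float32)),p.mean(0))
plan([.6489,-.2618,.003],np.radians(78.3),5)
save(f,"wrist1.png")
E
```

```text
2.1833 [ 0.65076071 -0.25981489  0.13746242] [-3.14088834e+00 -2.16724285e-04  1.36720799e+00]
[ 43 214  45 125 498] ((458.1007080078125, -267.42840576171875), (99.4001693725586, 8.469703674316406), 85.20598602294922) [ 0.45847029 -0.26369078  0.02076979]
[0.8, -0.5, 26.7, -0.0, 0.01, -0.01]
[0.7, -0.5, 26.7, -0.0, 0.01, -0.01]
[0.7, -0.5, 26.7, -0.0, 0.01, -0.01]
[0.7, -0.5, 26.7, -0.0, 0.01, -0.01]
[0.7, -0.5, 26.7, -0.0, 0.01, -0.01]
```

View pics/wrist1.png

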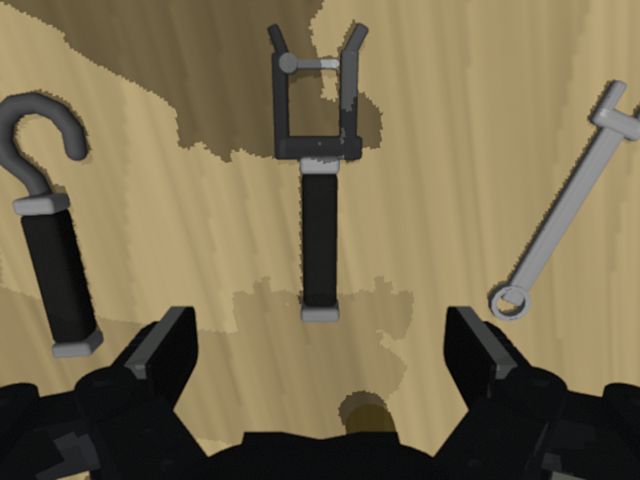

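The wrist view shows the snap hook's handle centred at column 320, midway between the fingers and parallel to the tool x axis. The jaw and gate are at (320, 30–150), and the open hook is well to the left. I go down and grip.

Emit:
carry_out:
  targets:
    - [1,-0.5,30,0,0,0,0]
    - [1,-0.5,30,0,0,0,0]
    - [1,-0.5,30,0,0,0,0]
    - [0.5,-0.5,25,0,0,0,0]
    - [0,-0.5,13,0,0,0,0]

```text
clock: 2.65
position: [0.647, -0.2538, 0.0067]
tool_rot: [-3.138, -0.001, 1.369]
force: [-0.2, -0.3, -0.5]
grip_width: 0.0853
```

Emit:
carry_out:
  targets:
    - [0,0,5,0,0,0,60]
    - [0,0,0,0,0,0,200]
    - [0,0,0,0,0,0,255]
    - [0,0,0,0,0,0,255]
    - [0,0,0,0,0,0,255]
  force: 60

```text
clock: 3.07
position: [0.6495, -0.255, 0.0067]
tool_rot: [3.14, 0.0, 1.369]
force: [0.5, -0.0, 0.5]
grip_width: 0.0255
```

Emit:
carry_out:
  targets:
    - [0,0,0,0,0,0,255]
    - [0,0,0,0,0,0,255]
    - [0,0,0,0,0,0,255]
    - [0,0,0,0,0,0,255]

```text
clock: 3.4
position: [0.6488, -0.2548, 0.0054]
tool_rot: [3.141, 0.0, 1.369]
force: [-0.2, 0.8, -1.6]
grip_width: 0.0002
```

The fingers closed fully, so the grasp failed. I look before doing anything else.

```bash
python3 - <<'E'
from h import *
s=bot.observe();print(s)
w=bot.grab_frame("wrist");t=bot.grab_frame("side")
a=cv2.resize(w["color"],(400,300));b=cv2.resize(t["color"][100:260,180:460],(400,300)) 
cv2.imwrite("pics/miss.png",np.hstack([a,b])[...,::-1])
E
```

```text
{'clock': 3.4, 'qpos': array([ 0.08667813,  0.89273834,  0.34136773,  1.5237636 , -0.3757602 ,
        0.79019341,  0.3748832 ]), 'qd': array([ 0.0001044 ,  0.00134295, -0.000326  , -0.00059624,  0.0004572 ,
       -0.00107569, -0.00100059]), 'joint_efforts': array([-1.37933367e-02, -1.13084786e+02,  1.54154134e+01, -2.87589025e+01,
        1.59695913e-02,  4.29857915e-03, -9.23741063e-04]), 'position': array([ 0.64878987, -0.25476671,  0.00539952]), 'tool_rot': array([3.14135890e+00, 9.74869250e-06, 1.36899247e+00]), 'force': array([-0.18043596,  0.83691533, -1.55918919]), 'moment': array([-0.04204882, -0.00282633, -0.04215233]), 'grip_width': 0.00020785351636617983}
```

View pics/miss.png

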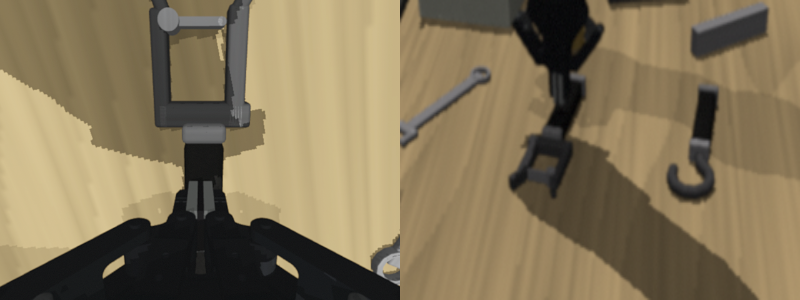

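```bash
python3 - <<'E'
from h import *
np.set_printoptions(precision=4,suppress=True,linewidth=150)
s=bot.observe();w=bot.grab_frame("wrist");t=bot.grab_frame("side")
T=np.eye(4);T[:3,:3]=Rn.from_euler("xyz",s["tool_rot"]).as_matrix();T[:3,3]=s["position"]
T=T@w["T_tool_cam"];print(T)
for v in (70,190,215,240,260,275,290,300,320,340): print(v,world(w,[(270,v),(300,v),(318,v),(326,v),(350,v)],T)[:,2],world(w,[(326,v)],T))
a=cv2.resize(w["color"][150:420,220:440],None,fx=2,fy=2,interpolation=2)
b=cv2.resize(t["color"][90:225,220:320],(400,540),interpolation=2)
cv2.imwrite("pics/miss2.png",np.hstack([np.minimum(a.astype(int)*2,255).astype(np.uint8)[:540],np.minimum(b.astype(int)*2,255).astype(np.uint8)])[...,::-1][:, :800])
E
```

```text
[[ 0.9796 -0.193  -0.0563  0.6626]
 [-0.201  -0.9403 -0.2747 -0.1849]
 [ 0.0001  0.2805 -0.9599  0.1815]
 [ 0.      0.      0.      1.    ]]
70 [ 0.0074 -0.0003  0.0006  0.0013  0.0012] [[ 0.6683 -0.1684  0.0013]]
190 [0.0163 0.0168 0.0173 0.0166 0.0169] [[ 0.659  -0.2134  0.0166]]
215 [0.0006 0.0235 0.0253 0.0252 0.0251] [[ 0.6573 -0.2215  0.0252]]
240 [0.0003 0.0233 0.0241 0.0241 0.0241] [[ 0.6553 -0.2317  0.0241]]
260 [0.0009 0.0225 0.0252 0.0241 0.0243] [[ 0.6536 -0.2399  0.0241]]
275 [0.0011 0.0238 0.0247 0.0241 0.0234] [[ 0.6523 -0.2462  0.0241]]
290 [0.     0.0224 0.0454 0.0437 0.0243] [[ 0.6525 -0.2442  0.0437]]
300 [0.0005 0.023  0.0512 0.0523 0.0245] [[ 0.6524 -0.2441  0.0523]]
320 [-0.0004  0.066   0.0661  0.0667  0.0595] [[ 0.6522 -0.244   0.0667]]
340 [0.0009 0.0791 0.0758 0.0757 0.0824] [[ 0.6518 -0.2456  0.0757]]
```

View pics/miss2.png

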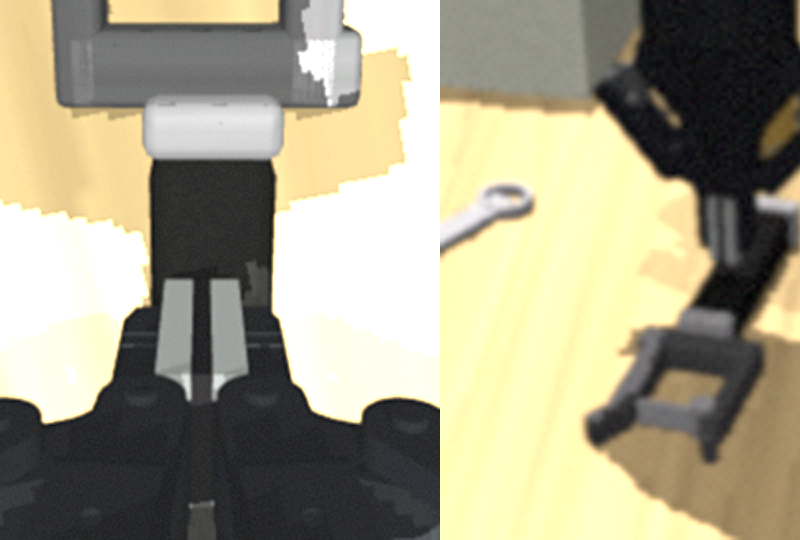

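```bash
python3 - <<'E'
from h import *
np.set_printoptions(precision=4,suppress=True,linewidth=150)
s=bot.observe();print(s["position"],s["grip_width"],s["force"])
w=bot.grab_frame("wrist");t=bot.grab_frame("side")
T=np.eye(4);T[:3,:3]=Rn.from_euler("xyz",s["tool_rot"]).as_matrix();T[:3,3]=s["position"]
T=T@w["T_tool_cam"]
for n,P in(("w",cloud(w,T)),("s",cloud(t))):
    ok=(np.hypot(P[...,0]-.6489,P[...,1]+.2548)<.045)&(P[...,2]>.0275)&(P[...,2]<.07)
    p=P[ok];print(n,len(p),"lowest z pct",np.percentile(p[:,2],[0,1,3,10]) if len(p) else "")
    q=p[np.argsort(p[:,2])[:12]];print(q)
    col=(t if n=="s" else w)["color"]
for v in range(140,172,3): print(v,world(t,[(288,v),(292,v),(296,v)]).round(4).ravel())
E
```

```text
[ 0.6487 -0.2547  0.0052] 0.00013602638917414075 [0.9382 0.1481 0.2463]
w 2806 lowest z pct [0.0405 0.0424 0.0443 0.0475]
[[ 0.6541 -0.2455  0.0405]
 [ 0.6531 -0.2451  0.0411]
 [ 0.6495 -0.2442  0.0414]
 [ 0.6534 -0.245   0.0415]
 [ 0.6545 -0.2451  0.0416]
 [ 0.6563 -0.2455  0.0416]
 [ 0.6552 -0.2453  0.0416]
 [ 0.651  -0.2444  0.0417]
 [ 0.6549 -0.2452  0.0417]
 [ 0.6463 -0.2434  0.0417]
 [ 0.6467 -0.2434  0.0418]
 [ 0.6492 -0.2439  0.0419]]
s 160 lowest z pct [0.0378 0.0395 0.0412 0.0447]
[[ 0.644  -0.2535  0.0378]
 [ 0.6534 -0.2477  0.0385]
 [ 0.6471 -0.2454  0.0402]
 [ 0.6451 -0.2454  0.0403]
 [ 0.6438 -0.2519  0.041 ]
 [ 0.6489 -0.2436  0.0412]
 [ 0.6508 -0.2434  0.0413]
 [ 0.6511 -0.2459  0.042 ]
 [ 0.6491 -0.2457  0.0422]
 [ 0.6455 -0.2494  0.0425]
 [ 0.6529 -0.2447  0.0427]
 [ 0.6449 -0.2445  0.0431]]
140 [ 0.6537 -0.2441  0.0747  0.646  -0.2449  0.0745  0.6384 -0.2469  0.0737]
143 [ 0.654  -0.2442  0.0679  0.6462 -0.2451  0.0678  0.6387 -0.2479  0.0664]
146 [ 0.6549 -0.2491  0.0583  0.6466 -0.2462  0.0603  0.6385 -0.2449  0.0614]
149 [ 0.6544 -0.2439  0.0546  0.6464 -0.243   0.0554  0.639  -0.248   0.0527]
152 [ 0.6545 -0.2423  0.0487  0.6469 -0.2456  0.047   0.6388 -0.2442  0.0482]
155 [ 0.6587 -0.2719  0.0238  0.6471 -0.2454  0.0402  0.6427 -0.2753  0.0223]
158 [ 0.6578 -0.2632  0.0219  0.6487 -0.2558  0.0268  0.6414 -0.2627  0.0229]
161 [ 0.656  -0.2485  0.024   0.6485 -0.253   0.0215  0.6405 -0.2536  0.0215]
164 [ 0.6547 -0.2367  0.0243  0.6468 -0.2377  0.024   0.64   -0.2481  0.0178]
167 [ 0.6535 -0.2262  0.024   0.646  -0.2295  0.0222  0.64   -0.2465  0.0117]
170 [ 0.6524 -0.2158  0.0236  0.6447 -0.2178  0.0226  0.6412 -0.2544 -0.0006]
```

Both cameras agree that the shut fingers end at z≈0.041 while the reported TCP is at 0.005. The fingers really end about 36 mm short of the reported TCP, so they closed above the handle, which has not moved. I reopen and go about 37 mm lower in small steps, watching the force.

Emit:
carry_out:
  targets:
    - [-3.5,1,0,0,0,0,0]
    - [-3.5,0.5,0,0,0,0,0]
    - [0,0,0,0,0,0,0]
    - [0,0,0,0,0,0,0]
    - [0,0,0,0,0,0,0]

```text
clock: 4.12
position: [0.6487, -0.262, 0.0052]
tool_rot: [-3.142, -0.0, 1.369]
force: [-0.3, -0.1, -0.3]
grip_width: 0.0604
```

Emit:
carry_out:
  targets:
    - [0,0,10,0,0,0,0]
    - [0,0,10,0,0,0,0]
    - [0,0,8,0,0,0,0]
    - [0,0,5,0,0,0,0]
    - [0,0,3,0,0,0,0]

```text
clock: 4.53
position: [0.6481, -0.2616, -0.0323]
tool_rot: [-3.14, -0.0, 1.369]
force: [0.4, -0.2, 0.1]
grip_width: 0.0853
```

Emit:
carry_out:
  targets:
    - [0,0,0,0,0,0,150]
    - [0,0,0,0,0,0,255]
    - [0,0,0,0,0,0,255]
    - [0,0,0,0,0,0,255]
    - [0,0,0,0,0,0,255]
  force: 60

```text
clock: 4.95
position: [0.649, -0.262, -0.0304]
tool_rot: [3.141, 0.0, 1.369]
force: [-6.0, 1.4, 14.9]
grip_width: 0.0256
```

Emit:
carry_out:
  targets:
    - [0,0,0,0,0,0,255]
    - [0,0,0,0,0,0,255]
    - [0,0,0,0,0,0,255]
    - [0,0,0,0,0,0,255]

```text
clock: 5.28
position: [0.6491, -0.262, -0.0302]
tool_rot: [3.141, 0.0, 1.369]
force: [-1.8, 0.2, 6.2]
grip_width: 0.0249
```

The handle is held at an opening of 25 mm. I lift, check, and plan the carry.

Emit:
carry_out:
  targets:
    - [0,0,-10,0,0,0,255]
    - [0,0,-15,0,0,0,255]
    - [0,0,-20,0,0,0,255]
    - [0,0,-20,0,0,0,255]

```text
clock: 5.62
position: [0.6486, -0.2619, 0.0359]
tool_rot: [-3.141, 0.0, 1.369]
force: [-0.2, -0.2, -2.3]
grip_width: 0.025
```

```bash
python3 - <<'E'
from h import *
np.set_printoptions(precision=4,suppress=True,linewidth=150)
s=bot.observe();w=bot.grab_frame("wrist");print(s["clock"],s["position"],s["grip_width"],s["force"])
save(w,"held.png")
plan([.5238,.0688,s["position"][2]],np.radians(97.05),15)
E
```

```text
5.6167 [ 0.6486 -0.2619  0.0359] 0.02501774764822945 [-0.2304 -0.1957 -2.2569]
[20.0, -12.7, 0.2, 0.0, 0.0, -0.21]
[20.2, -12.3, 0.2, 0.0, 0.0, -0.21]
[20.5, -11.8, 0.2, 0.0, 0.0, -0.21]
[20.8, -11.4, 0.2, 0.0, 0.0, -0.21]
[21.0, -10.9, 0.2, 0.0, 0.0, -0.21]
[21.2, -10.5, 0.2, 0.0, 0.0, -0.21]
[21.5, -10.0, 0.3, 0.0, 0.0, -0.21]
[21.7, -9.6, 0.3, 0.0, 0.0, -0.21]
[21.9, -9.1, 0.3, 0.0, 0.0, -0.21]
[22.1, -8.6, 0.3, 0.0, 0.0, -0.21]
[22.2, -8.1, 0.3, 0.0, 0.0, -0.21]
[22.4, -7.6, 0.3, 0.0, 0.0, -0.21]
[22.6, -7.2, 0.3, 0.0, 0.0, -0.21]
[22.7, -6.7, 0.3, 0.0, 0.0, -0.21]
[22.9, -6.2, 0.3, 0.0, 0.0, -0.21]
```

View pics/held.png

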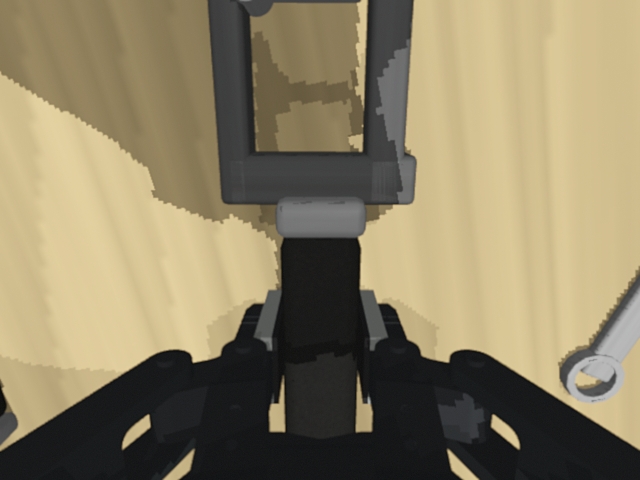

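The wrist view shows the handle gripped straight in columns 283–360, with the jaw ahead, throat about 250–365 and the gate shut at the top. I carry it to the pre-insertion pose.

Emit:
carry_out:
  targets:
    - [20,-12.7,0,0,0,-0.21,255]
    - [20.2,-12.3,0,0,0,-0.21,255]
    - [20.5,-11.8,0,0,0,-0.21,255]
    - [20.8,-11.4,0,0,0,-0.21,255]
    - [21,-10.9,0,0,0,-0.21,255]

```text
clock: 6.08
position: [0.6062, -0.1504, 0.0354]
tool_rot: [3.141, -0.0, 1.48]
force: [0.3, 0.3, -4.1]
grip_width: 0.025
```

Emit:
carry_out:
  targets:
    - [21.2,-10.5,0,0,0,-0.21,255]
    - [21.5,-10,0,0,0,-0.21,255]
    - [21.7,-9.6,0,0,0,-0.21,255]
    - [21.9,-9.1,0,0,0,-0.21,255]
    - [22.1,-8.6,0,0,0,-0.21,255]

```text
clock: 6.5
position: [0.5638, -0.0398, 0.0354]
tool_rot: [3.14, -0.0, 1.59]
force: [-0.2, 0.9, -3.0]
grip_width: 0.0246
```

Emit:
carry_out:
  targets:
    - [22.2,-8.1,0,0,0,-0.21,255]
    - [22.4,-7.6,0,0,0,-0.21,255]
    - [22.6,-7.2,0,0,0,-0.21,255]
    - [22.7,-6.7,0,0,0,-0.21,255]
    - [15,-6,0,0,0,-0.21,255]

```text
clock: 6.92
position: [0.5219, 0.0642, 0.0353]
tool_rot: [3.141, -0.001, 1.702]
force: [0.4, 0.4, -3.4]
grip_width: 0.0252
```

```bash
python3 - <<'E'
from h import *
np.set_printoptions(precision=4,suppress=True,linewidth=150)
f=bot.grab_frame("top");w=bot.grab_frame("wrist")
s=bot.observe();print(s["clock"],s["position"],s["tool_rot"],s["grip_width"],s["force"])
T=np.eye(4);T[:3,:3]=Rn.from_euler("xyz",s["tool_rot"]).as_matrix();T[:3,3]=s["position"]
P=cloud(w,T@w["T_tool_cam"]);Q=(P-T[:3,3])@T[:3,:3]  # tool coords
for x in(.04,.055,.07,.08,.09,.095,.1):
    m=(w["z_map"]>0)&(abs(Q[...,0]-x)<.002)&(P[...,2]>.06)&(abs(Q[...,1])<.05); y=np.sort(Q[...,1][m])
    if len(y)>5:
        g=np.diff(y);i=g.argmax();print(x,"y",y[0],y[-1],"gap",y[i],y[i+1],"z",np.median(P[...,2][m]))
Pt=cloud(f);m=(Pt[...,2]>.05)&(Pt[...,2]<.08)&(abs(Pt[...,0]-.505)<.03)&(Pt[...,1]>.2)&(Pt[...,1]<.29)
r=cv2.minAreaRect((Pt[m][:,:2]*1000).astype(np.float32));print(m.sum(),r,cv2.boxPoints(r))
a=f["color"][230:330,100:330];cv2.imwrite("pics/pre.png",cv2.resize(a,None,fx=3.4,fy=3.4,interpolation=2)[...,::-1])
plan([.5238,.0688,-.02],np.radians(97.05),4)
E
```

```text
7.0167 [0.5214 0.0648 0.0351] [ 3.1413 -0.0015  1.7033] 0.024761667861803144 [ 0.4423 -0.2815 -3.8446]
0.04 y -0.014150454245726134 0.013731100779609179 gap -0.0008157392456667913 -0.0005171938027159146 z 0.08967963882462215
0.055 y -0.0323798471147788 0.029640066970945123 gap -0.0005086421478900689 -0.00020159637434433506 z 0.0818081390961553
0.07 y -0.03263540425913139 0.02580051321120654 gap -0.021898320145785636 0.013527571843438271 z 0.08154485602075649
0.08 y -0.03238948643748087 0.025689720673537263 gap -0.02189325810242488 0.01355705136667245 z 0.08146731327106407
0.09 y -0.03207392318064978 0.026003225932774956 gap -0.02209284837960559 0.013526302660748335 z 0.08153730058056807
0.095 y -0.032451493433217266 0.02599893918122944 gap -0.022069759476975735 0.0135675527280046 z 0.08152632673111058
0.1 y -0.032172244197329614 0.025865570870508173 gap -0.016819932835835827 0.013549488857864412 z 0.08129354330654348
262 ((499.4518127441406, 264.3741149902344), (22.554323196411133, 64.41504669189453), 23.031028747558594) [[476.473  289.6025]
 [501.6741 230.3218]
 [522.4307 239.1457]
 [497.2296 298.4265]]
[0.9, 0.7, 13.8, 0.0, -0.0, 0.02]
[0.9, 0.7, 13.8, 0.0, -0.0, 0.02]
[0.9, 0.7, 13.8, 0.0, -0.0, 0.02]
[0.9, 0.7, 13.8, 0.0, -0.0, 0.02]
```

View pics/pre.png

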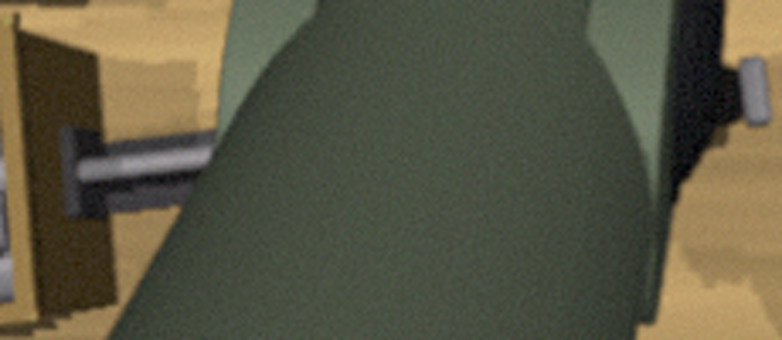

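Emit:
carry_out:
  targets:
    - [1,1,15,0,0,0.02,255]
    - [1,1,15,0,0,0.02,255]
    - [1,1,15,0,0,0.02,255]
    - [0.5,1.3,10,0,0,0.02,255]
    - [0,0,0,0,0,0,255]

```text
clock: 7.43
position: [0.5258, 0.0654, -0.0218]
tool_rot: [-3.14, 0.0, 1.69]
force: [-1.9, -0.1, -3.4]
grip_width: 0.0247
```

Emit:
carry_out:
  targets:
    - [5,0,0,0,0,0,255]
    - [5,0,0,0,0,0,255]
    - [5,0,0,0,0,0,255]
    - [0,0,0,0,0,0,255]

```text
clock: 7.77
position: [0.5245, 0.0825, -0.0201]
tool_rot: [3.141, -0.001, 1.692]
force: [1.2, 1.6, -3.7]
grip_width: 0.0249
```

```bash
python3 - <<'E'
from h import *
np.set_printoptions(precision=4,suppress=True,linewidth=150)
w=bot.grab_frame("wrist");t=bot.grab_frame("side")
s=bot.observe();print(s["clock"],s["position"],s["tool_rot"],s["grip_width"],s["force"])
p,yw=s["position"],s["tool_rot"][2]
d=np.array([.5054,.2176])-p[:2];u=np.array([np.cos(yw),np.sin(yw)]);print("bar in tool",d@u,d@[u[1],-u[0]])
a=cv2.resize(w["color"][:240],(780,292));b=cv2.resize(t["color"][260:400,230:590],(780,303))
cv2.imwrite("pics/pre2.png",np.vstack([a,b])[...,::-1])
E
```

```text
7.8667 [ 0.5244  0.0812 -0.0203] [ 3.141  -0.0001  1.6914] 0.02493455211285311 [-0.2221  0.8424 -4.167 ]
bar in tool 0.13768336006573048 -0.0024576491888745784
```

View pics/pre2.png

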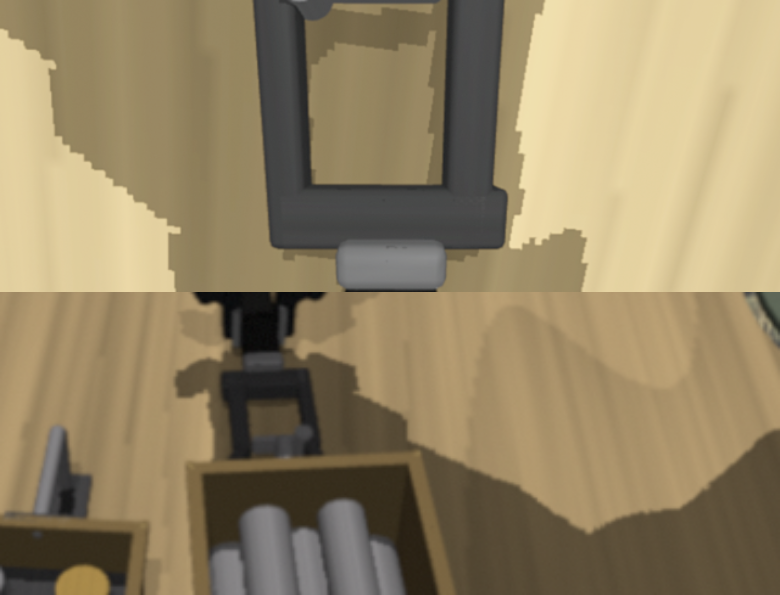

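The side view shows the jaw in front of the deep tote's loop, with the bar between the prongs. The computed bar position in the tool frame is (138, −2.5) mm, and the throat's centre is near y −2.5, so the two are lined up. Now I push along x.

Emit:
carry_out:
  targets:
    - [8,0,0,0,0,0,255]
    - [8,0,0,0,0,0,255]
    - [8,0,0,0,0,0,255]
    - [8,0,0,0,0,0,255]
    - [8,0,0,0,0,0,255]

```text
clock: 8.28
position: [0.5191, 0.1209, -0.0209]
tool_rot: [-3.141, 0.001, 1.691]
force: [-0.8, -5.0, -3.3]
grip_width: 0.0248
```

Emit:
carry_out:
  targets:
    - [7,0,0,0,0,0,255]
    - [6,0,0,0,0,0,255]
    - [6,0,0,0,0,0,255]
    - [4,0,0,0,0,0,255]
    - [4,0,0,0,0,0,255]

```text
clock: 8.7
position: [0.5164, 0.1482, -0.0207]
tool_rot: [3.141, -0.0, 1.691]
force: [0.1, 0.4, -3.1]
grip_width: 0.0246
```

Emit:
carry_out:
  targets:
    - [2,0,0,0,0,0,255]
    - [0,0,0,0,0,0,255]

```text
clock: 8.87
position: [0.5163, 0.15, -0.0207]
tool_rot: [3.141, -0.0, 1.691]
force: [-0.1, 0.2, -3.3]
grip_width: 0.0248
```

```bash
python3 - <<'E'
from h import *
w=bot.grab_frame("wrist");t=bot.grab_frame("side")
a=cv2.resize(w["color"][:240],(780,292));b=cv2.resize(t["color"][260:400,230:590],(780,303))
cv2.imwrite("pics/in.png",np.vstack([a,b])[...,::-1])
E
```

```text
(no output)
```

View pics/in.png

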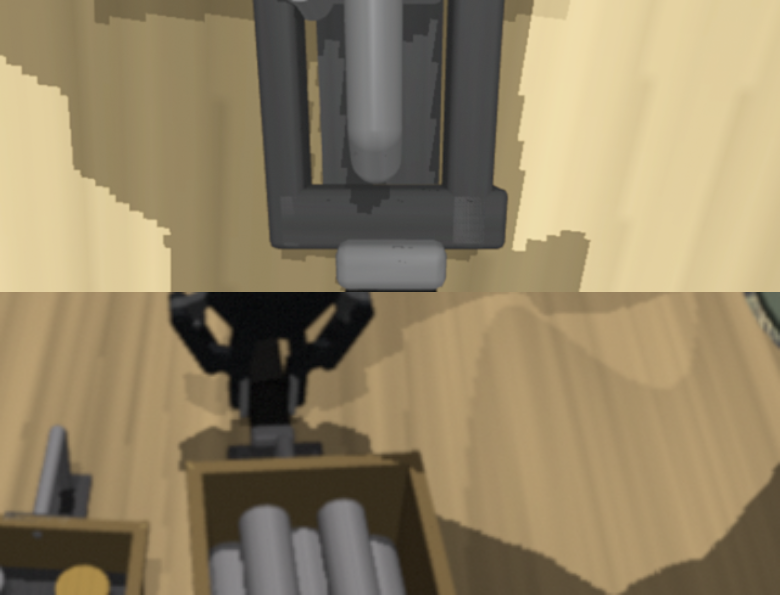

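The wrist view shows the bar at (375,150), centred in the throat just ahead of its bottom. The gate is back across the throat at the top edge, and the push force has gone from 5 N to 0. I nudge 2 mm more, set it down, release and retreat.

Emit:
carry_out:
  targets:
    - [1,0,0,0,0,0,255]
    - [1,0,0,0,0,0,255]
    - [-1,0,2,0,0,0,255]
    - [-1,0,2,0,0,0,255]
    - [0,0,1,0,0,0,255]

```text
clock: 9.38
position: [0.5159, 0.1488, -0.0261]
tool_rot: [-3.141, 0.0, 1.69]
force: [-0.2, -1.1, -2.9]
grip_width: 0.0247
```

Emit:
carry_out:
  targets:
    - [0,0,0,0,0,0,200]
    - [0,0,0,0,0,0,120]
    - [0,0,0,0,0,0,40]
    - [0,0,0,0,0,0,0]
    - [0,0,0,0,0,0,0]

```text
clock: 9.8
position: [0.5161, 0.1493, -0.0257]
tool_rot: [3.141, -0.0, 1.691]
force: [0.7, 0.0, 0.0]
grip_width: 0.072
```

Emit:
carry_out:
  targets:
    - [0,0,0,0,0,0,0]
    - [0,0,0,0,0,0,0]
    - [0,0,0,0,0,0,0]
    - [0,0,0,0,0,0,0]

```text
clock: 10.13
position: [0.516, 0.1493, -0.0258]
tool_rot: [3.142, 0.0, 1.69]
force: [-0.7, 0.2, -0.3]
grip_width: 0.0855
```

Released. I retreat up and back, clear of the view.

Emit:
carry_out:
  targets:
    - [0,0,-15,0,0,0,0]
    - [0,0,-25,0,0,0,0]
    - [0,0,-40,0,0,0,0]
    - [-10,0,-40,0,0,0,0]
    - [-20,0,-30,0,0,0,0]

```text
clock: 10.55
position: [0.5197, 0.121, 0.1268]
tool_rot: [3.14, -0.001, 1.693]
force: [0.9, 0.8, 0.8]
grip_width: 0.0854
```

Emit:
carry_out:
  targets:
    - [-40,0,0,0,0,0,0]
    - [-40,0,0,0,0,0,0]
    - [-40,0,0,0,0,0,0]
    - [-40,0,0,0,0,0,0]
    - [-40,0,0,0,0,0,0]

```text
clock: 10.97
position: [0.5433, -0.0809, 0.1244]
tool_rot: [3.141, -0.0, 1.691]
force: [1.2, 0.8, -0.6]
grip_width: 0.0854
```

```bash
python3 - <<'E'
from h import *
s=bot.observe();print(s["clock"],s["position"],s["force"])
f=bot.grab_frame("top")
cv2.imwrite("pics/end.png",cv2.resize(f["color"][240:320,100:310],None,fx=3.8,fy=3.8,interpolation=2)[...,::-1])
P=cloud(f);o=P[275:335,395:530].reshape(-1,3);o=o[(o[:,2]>.008)&(o[:,2]<.04)];print("open hook mean",o.mean(0),len(o))
E
```

```text
10.9667 [ 0.54334078 -0.08091806  0.12440061] [ 1.24350765  0.79450883 -0.59082744]
open hook mean [ 0.44388389 -0.28778701  0.02276025] 914
```

View pics/end.png

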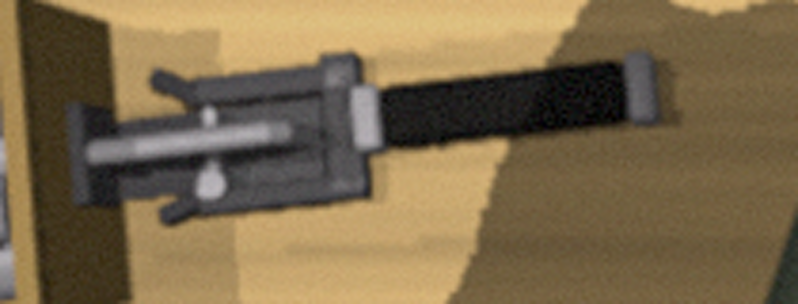

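The top view shows the hook lying flat, the bar at (285,130) inside the throat, and the gate straight across behind it from (210,183) to (208,115). The open hook is partly hidden by the arm in this view, which explains the lower point count. I hand in.

```bash
python3 -c "
from workcell import bot
print(bot.job_done())"
```

```text
the job is handed in; nothing more can be done
None
```

The snap hook is hooked on the deep tote's drag loop and the job is handed in, about 11 s into the 38 s allowed. I gripped the handle, pushed the jaw onto the upright bar, set it down, let go and moved the arm clear.

**Failed grasp:** the first grip closed on air. Both cameras showed the fingers ending about 36 mm short of the reported TCP, so I went that much lower and the second grip held at 25 mm.

**Last checks:**
- **Hook:** the top view shows it lying flat with the bar well inside the throat.
- **Gate:** it lies straight across the throat behind the bar. The push force showed 5 N as the bar went in and had dropped to about 0 once it was home.
- **Arm:** it is clear of everything, with forces near 0.

**Not confirmed:** I could not re-measure the open hook at the end. The arm hid part of it, so its averaged position came out different (914 points against 2116 at the start). The arm and the carried hook stayed well away from it throughout.

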